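# Start the clamp nut on the disc's spray stand

### The arm

A 6-joint arm with a two-finger parallel gripper is mounted at the origin on the work surface. World frame = base frame: x ahead of the robot, y to its left, z up, the work surface at z = 0. Lengths are in m, angles in rad, forces in N, time in s.
With the tool pointing down it reaches from about 0.15 to 0.775 m from the base axis. Payload 6.1 kg.
Tool frame: the origin (TCP) lies midway between the tips of the shut fingers; the grasp point (between the pads) lies env.tcp_to_grasp behind it (env.tcp_to_grasp is the distance from the TCP to the grasp point, in m); x points along the fingers, z is the direction in which the jaws open and shut, and the axes are right-handed (so a half turn about x gives the same grasp; the last joint's range is limited). The gripper opens to 85 mm and grips with 20 to 120 N. Pads are 22 mm wide; open, the fingers measure 114 mm over their backs; the gripper's body (76 mm by 85 mm) begins 54 mm behind the grasp point. The pads swing forward as they close: fully open they stand 13 mm farther back than shut.
Start: joints at [-1.145, 0.126, -0.04, 1.405, 0, 1.571], TCP at [0.217, -0.478, 0.231] pointing down, gripper open.
Joint ranges: [-2.72, 2.72], [-0.95, 1.95], [-1.27, 1.35], [-1.78, 2.02], [-1.46, 1.47], [-3.14, 3.14]. Speed limits (rad/s): [2.39, 2.39, 3.01, 3.14, 3.14, 3.14].

### API

Orientations are given as a unit quaternion [w, x, y, z].
In Python, from plant import state, optics, hand_in, env gives the robot as it stands. The module is installed in compiled form; this text tells all that it offers.
- The arm moves only by the shell command python3 -m crank 'ROWS' [FORCE]. ROWS is JSON, a list that holds one entry, the list of rows, each a list of 7 numbers: the turn, a rotation vector about the tool's x, y, z scaled (see below), then the shift along the tool's x, y, z scaled (see below), then the closure, from -1 (fully open) to 1 (shut). A call has 1 to 5 rows; each row shifts and turns the commanded pose from where the row before left it, along the tool's axes as they then stand; what a row does not reach is not made up. The controller multiplies each number of a shift by 0.04 m and each number of a turn by 5 degrees. A row lasts 1/12 s, in which the tool goes at most 41.7 mm and 7.16 degrees, less where a joint would pass 70% of its speed; a pose out of reach is approached as far as the arm can. A call with a number of a shift or a turn outside -1 to 1 is refused whole. A call with a gripper value outside its range is refused whole. The fingers move at their own pace and stop on an object; FORCE is the grip in N (left out, the last holds). Time passes only in rows, so rows that do not move let the fingers close. It gives the time, the measured TCP pose, the force and the opening at its end, in the units of the state.
- state(): the state, without advancing time (a new reading comes with each control period).
- optics.camera(name): name is "scene" or "side" or "wrist"; returns a dict with "img" (480x640x3 uint8, red, green, blue), "K" (3x3 intrinsics, pixels), "cam_to_world" (4x4, takes a point from camera to world coordinates); the wrist camera has in their place "tool_from_camera" (4x4, takes a point from camera to tool coordinates, whose origin is the TCP and whose axes are the tool frame's). Camera axes: x right, y down, z forward; pixel columns grow to the right and rows downward; lengths in m; the calibration is good to about 2 mm. A picture is of the moment at which its call begins: read the wrist's pose just before it. There is no depth.
- hand_in(): hands the job in, once; it reports no verdict.
The state is a dict: "clock": time; "qpos": joint angles; "joint_vel": joint speeds; "effort": joint torques, N m; "position": TCP position; "tool_rot": TCP orientation; "ft_force": force on the tool from outside, world axes, zero at the start; "wrist_torque": the same for the moment, N m; "grip_width": finger opening in m.
Only numpy, scipy, OpenCV 4.12 (cv2) and the standard library are available. Lean on these libraries where they do the work, as an engineer would, in place of code of your own. Each camera call takes 0.05 s, during which the arm holds its last target.

### The job

A brake disc lies on its spray stand and needs clamping: set the big dark flange nut, flange down, on the threaded spindle in the disc's centre and gently turn it backwards (anticlockwise from above) until you feel the thread drop in. Then run it down clockwise until its flange is home on the disc, let go, and do not force the thread or disturb the other things on the bench.

Things in the scene. Friction and masses are not known exactly. Their poses are not given: they have to be found in the camera images.
- nut: Dark steel flange nut, foot down on the bench, 0.26 to 0.40 kg. Hexagon 46 mm across flats, 53 over corners, 38 mm tall; round flange at the foot 66 mm wide, 6 mm thick: the flats run from 6 to 38 mm height. Origin: centre of the foot; z up; x is square to one pair of flats, the others at 60 deg. Held loosely (fingers 2 to 5 mm wider than the flats) it turns and can sink; gripped, it hangs.
- nut_lugs (a point): Point on the nut's axis 4 mm above its foot, level with the undersides of three inner lugs (its thread) in the 37 mm bore: at 0, 120 and 240 deg from the nut's x, 20 deg wide, 3 mm thick, reaching in to a 27 mm circle. From 23 to 37 mm above the foot a smooth collar of 27 mm bore keeps the nut level on the spindle. Axes as the nut's.
- disc: Brake disc, 220 mm across, fixed with its spray stand on the bench: bright friction ring with its top at 42 mm, dark hat 136 mm across with a flat top at 60 mm. Carries the bright spindle in its centre. Origin on the bench under the centre, z up; its x says nothing about where the thread starts.
- seat (a point): Centre of the hat's flat top, on the spindle's upright axis, 60 mm above the bench; the nut's origin is here when home. From here up to 17.5 mm runs a coarse right-hand thread on a 24 mm core, 34 mm over the crests, three starts, sinking 8 mm per 120 deg clockwise (seen from above). Friction holds the nut where it is left. From the drop, 75 to 120 deg clockwise brings it home.
- crown (a point): Axis point 17.5 mm over the seat, level with the three flat thread ends, 120 deg apart at an unmeasured angle that always differs. Put on, the nut's lugs mostly rest on these, its origin 14 mm over the seat; turned clockwise there they jam on 4 mm tall dogs. Backed off (anticlockwise) by up to 110 deg it falls through a 40 deg gap to 5.5 to 8 mm over the seat; 20 deg further back a dog stops it.
- nose (a point): Tip of the spindle, 61.5 mm above the seat; it widens from 10 mm to the smooth 24 mm core over its top 11 mm. If the nut catches on it, the side force points to the axis. Lugs set down on the dogs leave the nut's origin 18 mm over the seat; backed off, it first slips 4 mm to the thread ends, which is not yet the drop into the thread. More than 30 N on the thread is forcing it.
- cone: Bright steel centring cone, 60 mm across, 45 mm tall, loose, a bystander. Origin: centre of the foot.
- can: Grey paint tin, 76 mm across, 100 mm tall, loose, a bystander. Origin: centre of the foot.
- jar: White jar, 60 mm across, 75 mm tall, loose, a bystander. Origin: centre of the foot.
- driver: Screwdriver lying on the bench, a bystander.
Mind the look-alikes: they are no part of the job. What is shaped like the nut but pink or turquoise is not meant.

How it is judged:
By the outcome, as a careful person would: the job done as asked, in the order asked, and still so for the second after the job is handed in, with the robot touching nothing.
It also fails if it takes over 72 s, if anything falls off the work surface, if the arm or the gripper's body presses on something with over 40 N, if the wrist force passes 120 N, or if a joint passes its speed limit or range.

## Working session

There is one attempt and no reset: what is moved stays moved. The work goes in short steps, Python scripts to look and compute and a shell command to move; the robot and the scene stay as the last step left them, time stands still between calls to the robot, and variables do not carry over. Pictures are saved under pics/ and viewed, and the job is handed in when it is done.

```bash
mkdir -p pics; ls
cat > h.py <<'E'
import numpy as np,cv2
from plant import state,optics,env
def snap(n,f):
    s=state();d=optics.camera(n);cv2.imwrite('pics/'+f+'.png',cv2.cvtColor(d['img'],cv2.COLOR_RGB2BGR))
    np.savez('pics/'+f+'.npz',**{k:v for k,v in d.items() if k!='img'},pos=s['position'],rot=s['tool_rot'])
    return d
E
python3 - <<'E'
from h import *
print(state());print(env.tcp_to_grasp)
for n in ['scene','side','wrist']:
    d=snap(n,n+'0');print(n,{k:np.round(v,4).tolist() for k,v in d.items() if k!='img'})
E
```

```text
pics
{'clock': 0.0, 'qpos': array([-1.14499262e+00,  1.26394406e-01, -4.06322161e-02,  1.40542904e+00,
       -7.59853947e-06,  1.57079286e+00]), 'joint_vel': array([-3.66766170e-04,  1.35610255e-03, -4.15603793e-05,  4.36130799e-04,
       -1.66075079e-06,  9.06406200e-04]), 'effort': array([ 1.99155329e-03, -4.35913110e+01,  3.52923703e+01,  1.73191127e-02,
        1.26074417e-05,  7.59018747e-06]), 'position': array([ 0.21667291, -0.47773014,  0.23050986]), 'tool_rot': array([ 0.59386538,  0.38337677,  0.59485453, -0.38274566]), 'ft_force': array([-0.44387863,  0.25628321, -0.52827151]), 'wrist_torque': array([ 0.04890008, -0.02454847,  0.02045207]), 'grip_width': 0.08531236124852197}
0.0187
scene {'K': [[549.5551, 0.0, 324.7614], [0.0, 549.5551, 241.1127], [0.0, 0.0, 1.0]], 'cam_to_world': [[-0.5481, 0.5142, -0.6597, 1.3336], [0.8364, 0.3347, -0.434, 0.5085], [-0.0024, -0.7897, -0.6135, 0.8506], [0.0, 0.0, 0.0, 1.0]]}
side {'K': [[588.0553, 0.0, 327.1976], [0.0, 588.0553, 248.3934], [0.0, 0.0, 1.0]], 'cam_to_world': [[-0.927, -0.166, 0.3363, 0.0915], [-0.3744, 0.4608, -0.8047, 1.0063], [-0.0213, -0.8719, -0.4893, 0.7208], [0.0, 0.0, 0.0, 1.0]]}
wrist {'K': [[362.0743, 0.0, 322.5873], [0.0, 362.0743, 241.7278], [0.0, 0.0, 1.0]], 'tool_from_camera': [[0.0001, -0.2785, 0.9604, -0.1424], [-0.0004, -0.9604, -0.2785, 0.0707], [1.0, -0.0003, -0.0002, -0.0005], [0.0, 0.0, 0.0, 1.0]]}
```

View pics/scene0.png

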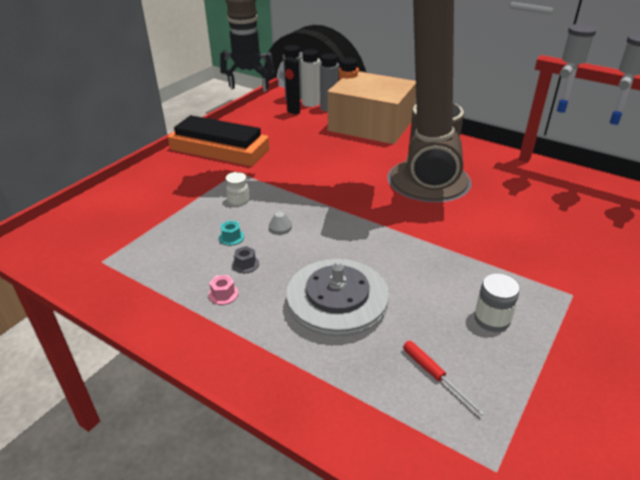

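View pics/side0.png

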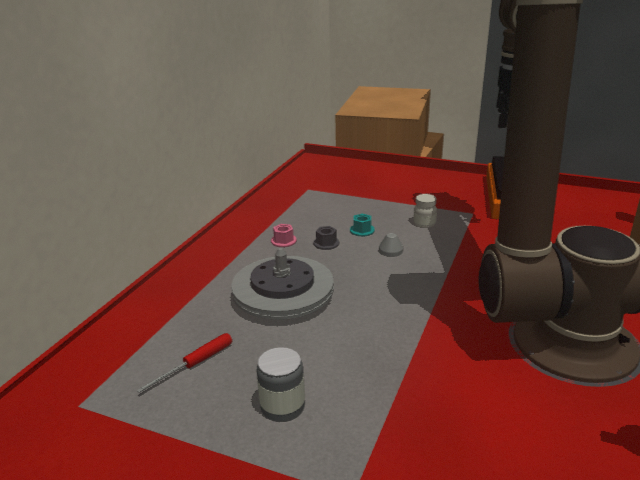

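View pics/wrist0.png

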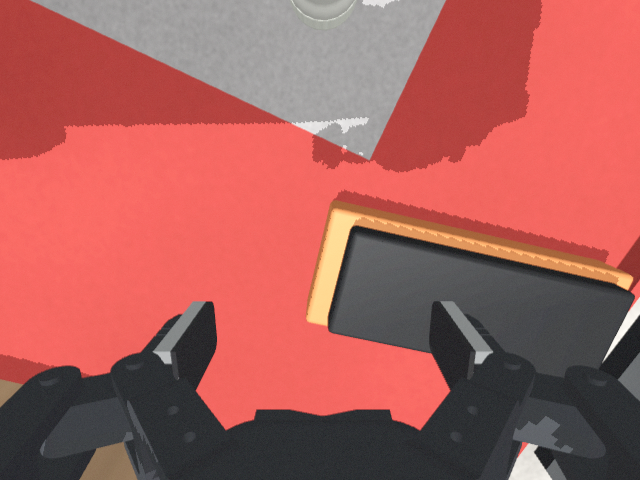

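The scene view shows the dark nut at about (245,259), pink at (222,289), turquoise at (231,232), the cone at (280,220) and the spindle tip at (338,265). In the side view the nut is at (326,238) and the tip at (281,252). I'll enlarge these areas.

Run:
```python
import cv2,numpy as np
a=cv2.imread('pics/scene0.png')[200:340,190:400];b=cv2.imread('pics/side0.png')[205:325,220:420]
cv2.imwrite('pics/c1.png',cv2.resize(a,(798,532),interpolation=cv2.INTER_CUBIC))
cv2.imwrite('pics/c2.png',cv2.resize(b,(800,480),interpolation=cv2.INTER_CUBIC))
```

```text
(no output)
```

View pics/c1.png

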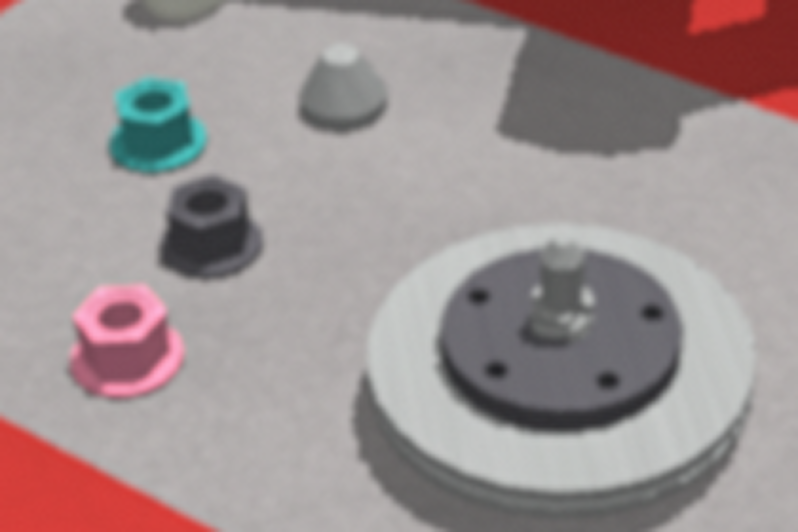

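View pics/c2.png

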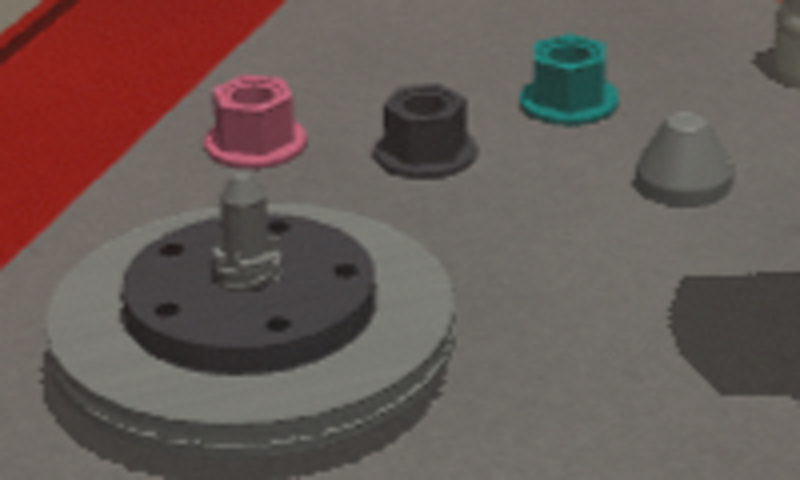

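```bash
cat >> h.py <<'E'
def ray(f,u,v):
    d=np.load('pics/'+f+'.npz');K=d['K']
    if 'cam_to_world' in d: T=d['cam_to_world']
    else:
        from scipy.spatial.transform import Rotation as R
        q=d['rot'];W=np.eye(4);W[:3,:3]=R.from_quat([q[1],q[2],q[3],q[0]]).as_matrix();W[:3,3]=d['pos'];T=W@d['tool_from_camera']
    r=T[:3,:3]@np.linalg.solve(K,[u,v,1.]);return T[:3,3],r/np.linalg.norm(r)
def onz(f,u,v,z):
    o,r=ray(f,u,v);return np.round(o+r*(z-o[2])/r[2],4)
def tri(*a):
    A=0;b=0
    for f,u,v in a:
        o,r=ray(f,u,v);P=np.eye(3)-np.outer(r,r);A=A+P;b=b+P@o
    return np.round(np.linalg.solve(A,b),4)
E
python3 - <<'E'
from h import *
c1=lambda x,y:('scene0',190+x/3.8,200+y/3.8)
c2=lambda x,y:('side0',220+x/4,205+y/4)
for n,a,b,z in [('nut',(207,203),(428,103),.038),('nose',(563,245),(241,176),.1215),('hat',(562,328),(249,280),.06),('pink',(123,314),(253,94),.038),('teal',(154,100),(570,53),.038),('cone',(341,53),(687,120),.045)]:
    print(n,onz(*c1(*a),z),onz(*c2(*b),z),tri(c1(*a),c2(*b)))
from scipy.spatial.transform import Rotation as R
q=state()['tool_rot'];print(R.from_quat([*q[1:],q[0]]).as_matrix().round(3))
E
```

```text
nut [ 0.6019 -0.1982  0.038 ] [ 0.5951 -0.2002  0.038 ] [ 0.5972 -0.2032  0.0346]
nose [0.6    0.0586 0.1215] [0.5946 0.0564 0.1215] [0.5961 0.0555 0.1192]
hat [0.599  0.0582 0.06  ] [0.5925 0.0596 0.06  ] [0.5951 0.0555 0.0564]
pink [ 0.7071 -0.1734  0.038 ] [ 0.7042 -0.1743  0.038 ] [ 0.7053 -0.1755  0.0365]
teal [ 0.5379 -0.2966  0.038 ] [ 0.5342 -0.2965  0.038 ] [ 0.5354 -0.2993  0.036 ]
cone [ 0.4356 -0.2196  0.045 ] [ 0.4328 -0.2202  0.045 ] [ 0.4334 -0.2215  0.0437]
[[-0.     0.911  0.413]
 [ 0.001  0.413 -0.911]
 [-1.     0.    -0.001]]
```

```bash
python3 -m crank '[[[0,0,0,0,0.5,-0.29,-1],[0,0,0,0,0.87,-0.5,-1],[0,0,0,0,0.87,-0.5,-1],[0,0,0,0,0.87,-0.5,-1],[0,0,0,0,0.87,-0.5,-1]]]'
python3 -m crank '[[[0,0,0,0,0.87,-0.5,-1],[0,0,0,0,0.87,-0.5,-1],[0,0,0,0,0.87,-0.5,-1],[0,0,0,0,0.87,-0.5,-1],[0,0,0,0,0.87,-0.5,-1]]]'
python3 -m crank '[[[0,0,0,0,0.87,-0.5,-1],[0,0,0,0,0.87,-0.5,-1],[0,0,0,0,0.87,-0.5,-1],[0,0,0,0,0.87,-0.5,-1],[0,0,0,0,0.87,-0.5,-1]]]'
python3 -m crank '[[[0,0,0,0,0.87,-0.5,-1],[0,0,0,0,0.6,-0.5,-1],[0,0,0,0,0,0,-1],[0,0,0,0,0,0,-1]]]'
python3 - <<'E'
from h import *
snap('wrist','w1');print(state())
E
```

```text
clock: 0.57
position: [0.3244, -0.3274, 0.2311]
tool_rot: [0.594, 0.383, 0.594, -0.383]
ft_force: [0.9, -1.2, 0.4]
grip_width: 0.0853
clock: 0.98
position: [0.4418, -0.1641, 0.2313]
tool_rot: [0.594, 0.383, 0.594, -0.383]
ft_force: [0.9, -0.1, 0.1]
grip_width: 0.0851
clock: 1.4
position: [0.559, -0.0011, 0.2311]
tool_rot: [0.594, 0.383, 0.594, -0.383]
ft_force: [1.0, -0.6, 0.8]
grip_width: 0.0858
clock: 1.73
position: [0.5956, 0.0592, 0.2301]
tool_rot: [0.594, 0.382, 0.595, -0.383]
ft_force: [-0.6, -1.0, 0.7]
grip_width: 0.0852
{'clock': 1.7833, 'qpos': array([ 9.74557212e-02,  2.68062239e-01,  1.33273525e-01,  1.43758637e+00,
       -3.67115045e-04,  2.81194083e+00]), 'joint_vel': array([-2.96444585e-02, -2.32891408e-02, -1.24671690e-02,  2.17641213e-03,
       -9.72284431e-04,  4.95760578e-07]), 'effort': array([ 1.26201935e+00, -5.16725636e+01,  3.55052912e+01, -1.33633059e-01,
        6.39729830e-02,  1.80055801e-02]), 'position': array([0.59513165, 0.0580743 , 0.23055395]), 'tool_rot': array([ 0.59425174,  0.38222651,  0.59496618, -0.38312272]), 'ft_force': array([ 0.28805955, -0.27453418, -0.36527269]), 'wrist_torque': array([-0.03518396,  0.00209902,  0.03767461]), 'grip_width': 0.08520446766363657}
```

View pics/w1.png

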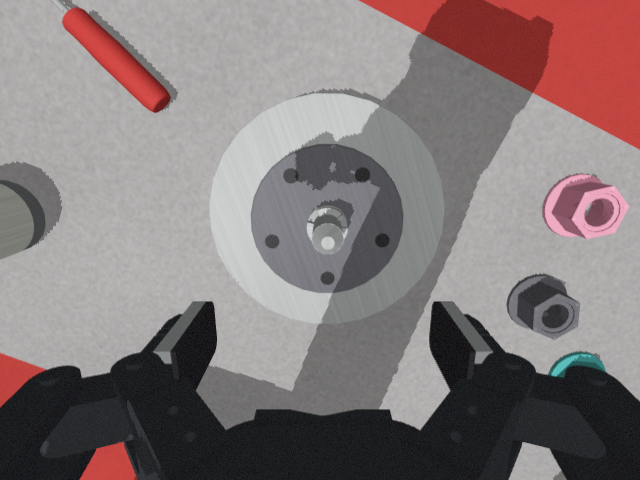

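The wrist view shows the nose tip at about (327,241), the hat centre near (327,218), and the dark nut's bore at about (556,317). I'll enlarge the spindle and the nut.

Run:
```python
import cv2,numpy as np
from h import *
im=cv2.imread('pics/w1.png')
a=cv2.resize(im[180:270,280:370],(600,600),interpolation=cv2.INTER_CUBIC)
cv2.imwrite('pics/c3.png',cv2.convertScaleAbs(a,alpha=1.3,beta=20))
cv2.imwrite('pics/c4.png',cv2.convertScaleAbs(cv2.resize(im[265:355,500:590],(600,600),interpolation=cv2.INTER_CUBIC),alpha=1.6,beta=20))
print(onz('w1',327,242,.1215),onz('w1',327,218,.06),onz('w1',555.5,316,.038))
```

```text
[0.5943 0.0559 0.1215] [0.5983 0.0569 0.06  ] [ 0.598  -0.2008  0.038 ]
```

View pics/c3.png

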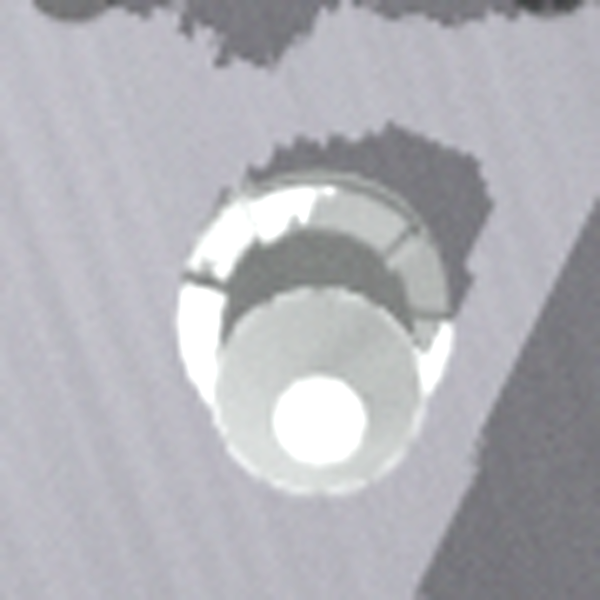

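View pics/c4.png

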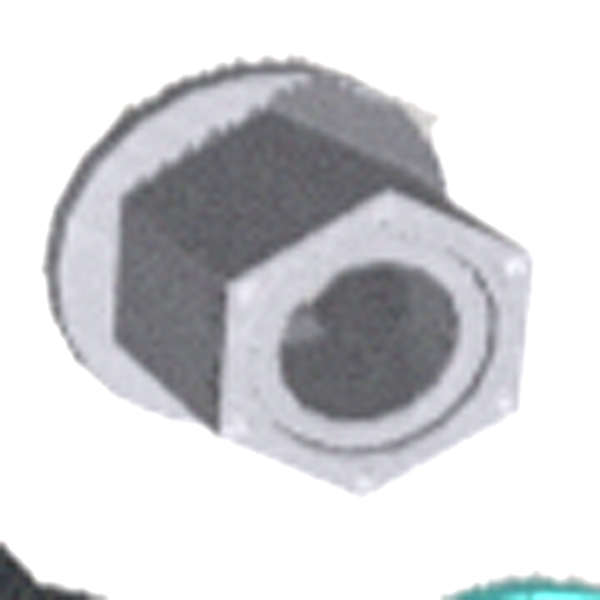

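Run:
```python
from h import *
def circ(P):
    A=np.c_[2*P[:,:2],np.ones(len(P))];x=np.linalg.lstsq(A,(P[:,:2]**2).sum(1),rcond=None)[0];return x[:2].round(4),round(np.sqrt(x[2]+x[:2]@x[:2]),4)
print('holes',circ(np.array([onz('w1',*p,.06) for p in [(291,176),(362.5,175),(272,241),(382,240),(327.5,278)]])))
print('nose',onz('w1',328,243,.1215))
# hat rim, ring rim
print('hat',circ(np.array([onz('w1',*p,.06) for p in [(251,217),(403,217),(327,293),(290,152),(380,158)]])))
print('ring',circ(np.array([onz('w1',*p,.042) for p in [(210,210),(443,210),(327,323),(270,109)]])))
H=np.array([onz('w1',500+x/6.667,265+y/6.667,.038) for x,y in [(390,190),(528,258),(518,408),(363,492),(222,432),(230,285)]])
print('nut',H.mean(0),circ(H)); d=H-H.mean(0);print(np.degrees(np.arctan2(d[:,1],d[:,0])).round(1))
F=np.array([onz('w1',500+x/6.667,265+y/6.667,.006) for x,y in [(48,270),(118,120),(270,60),(80,355),(140,400),(405,95)]]);print('flange',circ(F))
# thread ring pts
c=np.array([0.5955,.0565])
for x,y in [(190,272),(225,285),(410,235),(390,255),(452,318),(415,312),(265,240),(432,350)]:
    p=onz('w1',280+x/6.667,180+y/6.667,.0775)[:2]-c;print(x,y,np.hypot(*p).round(4),np.degrees(np.arctan2(p[1],p[0])).round(0))
```

```text
holes (array([0.5938, 0.0549]), np.float64(0.0518))
nose [0.594  0.0549 0.1215]
hat (array([0.5959, 0.055 ]), np.float64(0.0681))
ring (array([0.5937, 0.0551]), np.float64(0.1083))
nut [ 0.59751667 -0.20206667  0.038     ] (array([ 0.5975, -0.202 ]), np.float64(0.0258))
[  29.9  -29.7  -89.4 -149.3  149.8   91.4]
flange (array([ 0.5991, -0.1998]), np.float64(0.0328))
190 272 0.0155 99.0
225 285 0.0108 101.0
410 235 0.0155 -30.0
390 255 0.0119 -33.0
452 318 0.0181 -71.0
415 312 0.0134 -69.0
265 240 0.0099 58.0
432 350 0.0166 -86.0
```

```bash
python3 -m crank '[[[-1,0,0,0,-0.19,0.42,-1],[0,0,0,0,-0.4,0.84,-1],[0,0,0,0,-0.4,0.84,-1],[0,0,0,0,-0.4,0.84,-1],[0,0,0,0,-0.4,0.84,-1]]]' >/dev/null
python3 -m crank '[[[0,0,0,0,-0.4,0.84,-1],[0,0,0,0,-0.4,0.84,-1],[0,0,0,0,-0.2,0.5,-1],[-1,0,0,0.2,0,0,-1],[-1,0,0,0.2,0,0,-1]]]'
python3 -m crank '[[[-1,0,0,0.2,0,0,-1],[-1,0,0,0.2,0,0,-1],[-1,0,0,0.2,0,0,-1],[-1,0,0,0.2,0,0,-1],[-1,0,0,0.2,0,0,-1]]]' >/dev/null
python3 -m crank '[[[-1,0,0,0.2,0,0,-1],[-1,0,0,0.2,0,0,-1],[-1,0,0,0.2,0,0,-1],[-1,0,0,0,0,0,-1],[-1,0,0,0,0,0,-1]]]' >/dev/null
python3 -m crank '[[[-1,0,0,0,0,0,-1],[-1,0,0,0,0,0,-1],[-1,0,0,0,0,0,-1],[-1,0,0,0,0,0,-1],[-1,0,0,0,0,0,-1]]]' >/dev/null
python3 -m crank '[[[-1,0,0,0,0,0,-1],[-1,0,0,0,0,0,-1],[-1,0,0,0,0,0,-1],[-1,0,0,0,0,0,-1],[-1,0,0,0,0,0,-1]]]' >/dev/null
python3 -m crank '[[[-1,0,0,0,0,0,-1],[-1,0,0,0,0,0,-1],[0,0,0,0,0,0,-1],[0,0,0,0,0,0,-1]]]'
python3 - <<'E'
from h import *
snap('wrist','w2');s=state();print(s['qpos'])
from scipy.spatial.transform import Rotation as R
q=s['tool_rot'];print(R.from_quat([*q[1:],q[0]]).as_matrix().round(3))
E
```

```text
clock: 2.62
position: [0.6123, -0.2084, 0.2156]
tool_rot: [0.639, 0.302, 0.639, -0.303]
ft_force: [-0.2, 0.9, -0.3]
grip_width: 0.0852
clock: 4.62
position: [0.6126, -0.2059, 0.1517]
tool_rot: [0.615, -0.349, 0.615, 0.349]
ft_force: [-0.9, 0.5, 0.3]
grip_width: 0.0852
[-3.23940607e-01  3.66070069e-01  9.43250581e-02  1.29886554e+00
 -1.42372534e-04  2.14046551e-01]
[[ 0.    -0.859  0.512]
 [-0.     0.512  0.859]
 [-1.    -0.    -0.   ]]
```

View pics/w2.png

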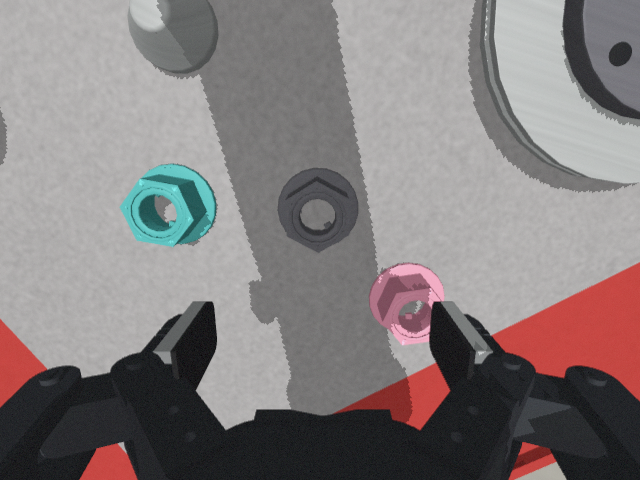

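The nut is in view at about (318,213). The pink one, at (408,303), is close to the right finger's side in the image. I'll enlarge the nut.

Run:
```python
import cv2
im=cv2.imread('pics/w2.png')
cv2.imwrite('pics/c5.png',cv2.convertScaleAbs(cv2.resize(im[160:260,268:368],(600,600),interpolation=cv2.INTER_CUBIC),alpha=2.2,beta=10))
```

```text
(no output)
```

View pics/c5.png

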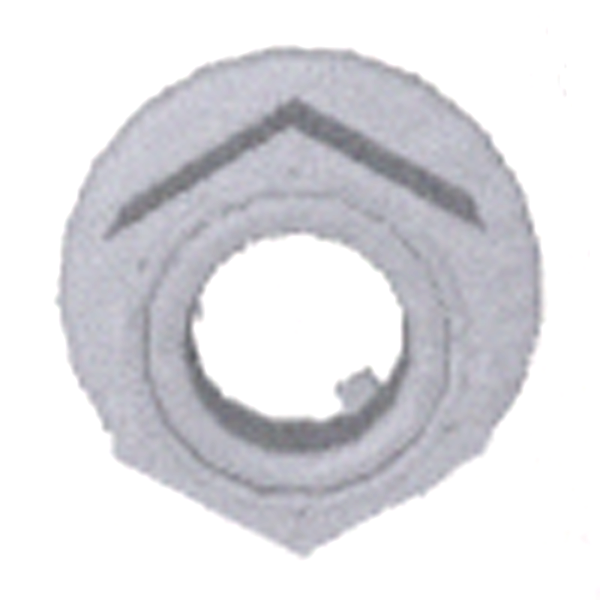

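Run:
```python
from h import *
P=lambda x,y,z:onz('w2',268+x/6,160+y/6,z)
n=P(300,339,.038);print(n)
H=np.array([P(*p,.038) for p in [(297,122),(478,220),(112,238),(115,458),(305,555)]]);d=H-n;print(np.degrees(np.arctan2(d[:,1],d[:,0])).round(1),np.hypot(*d[:,:2].T).round(4))
f=[P(*p,.006) for p in [(62,290),(541,290),(300,48),(110,150),(490,150)]];f=np.array(f)
A=np.c_[2*f[:,:2],np.ones(5)];x=np.linalg.lstsq(A,(f[:,:2]**2).sum(1),rcond=None)[0];print('flange',x[:2].round(4),np.sqrt(x[2]+x[:2]@x[:2]))
for c in (n[:2],x[:2]):
  l=P(358,388,.007)[:2]-c;print('lug',np.hypot(*l),np.degrees(np.arctan2(l[1],l[0])))
s=state();print(s['position'])
for c in (n[:2],x[:2]):
  d=c-s['position'][:2];print(d, 'y',d@[-.859,.512]/.04,'z',d@[.512,.859]/.04)
```

```text
[ 0.5973 -0.2004  0.038 ]
[ 149.6   93.4 -149.5  -87.5  -29.8] [0.0259 0.0255 0.0254 0.0271 0.0273]
flange [ 0.5978 -0.2009] 0.032034871192412606
lug 0.015408114745159417 -1.8595993387455636
lug 0.014879131762894453 0.1904837207794542
[ 0.61274836 -0.20578598  0.1516304 ]
[-0.01544836  0.00538598] y 0.40069400974789465 z -0.08207503786365206
[-0.01492741  0.00483651] y 0.3824734260934948 z -0.08720666705746703
```

```bash
python3 -m crank '[[[-0.15,0,0,0.3,0.39,-0.085,-1],[0,0,0,0.9,0,0,-1],[0,0,0,0.9,0,0,-1],[0,0,0,0.8,0,0,-1],[0,0,0,0.4,0,0,-1]]]' 
python3 -m crank '[[[0,0,0,0.25,0,0,-1],[0,0,0,0,0,0,-1],[0,0,0,0,0,0,-0.5],[0,0,0,0,0,0,0]]]'
python3 - <<'E'
from h import *
s=state();print(s['position'],s['ft_force'],s['grip_width']);snap('wrist','w3')
E
```

```text
clock: 5.08
position: [0.5956, -0.1995, 0.0152]
tool_rot: [0.611, -0.352, 0.614, 0.355]
ft_force: [0.4, 1.1, -1.3]
grip_width: 0.0852
clock: 5.42
position: [0.5995, -0.2004, 0.0111]
tool_rot: [0.613, -0.355, 0.611, 0.353]
ft_force: [0.0, -0.4, 0.2]
grip_width: 0.0637
[ 0.59949595 -0.2004002   0.01110364] [ 0.04786014 -0.44224286  0.20305038] 0.06371822879947893
```

View pics/w3.png

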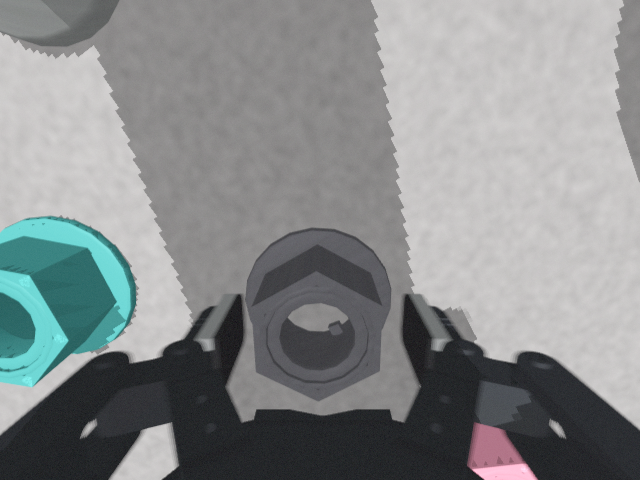

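The nut lies square between the fingers, its flats at columns 255 and 381 and the pads at 243 and 403. I'll close on it and lift slightly.

```bash
python3 -m crank '[[[0,0,0,0,0,0,0.1],[0,0,0,0,0,0,0.3],[0,0,0,0,0,0,0.5],[0,0,0,0,0,0,1],[0,0,0,0,0,0,1]]]' 45
python3 -m crank '[[[0,0,0,0,0,0,1],[0,0,0,0,0,0,1],[0,0,0,-0.2,0,0,1],[0,0,0,-0.3,0,0,1]]]' 45
python3 - <<'E'
from h import *
s=state();print(s['position'],s['ft_force'],s['grip_width']);snap('wrist','w4')
E
```

```text
clock: 5.88
position: [0.5996, -0.2006, 0.0114]
tool_rot: [0.613, -0.355, 0.611, 0.353]
ft_force: [-1.0, -0.1, 6.4]
grip_width: 0.0454
clock: 6.22
position: [0.5973, -0.1994, 0.0289]
tool_rot: [0.611, -0.354, 0.612, 0.355]
ft_force: [0.0, -0.5, -3.1]
grip_width: 0.0452
[ 0.59734709 -0.19943749  0.02890517] [ 0.02156584 -0.53374733 -3.1328487 ] 0.04519382311920068
```

View pics/w4.png

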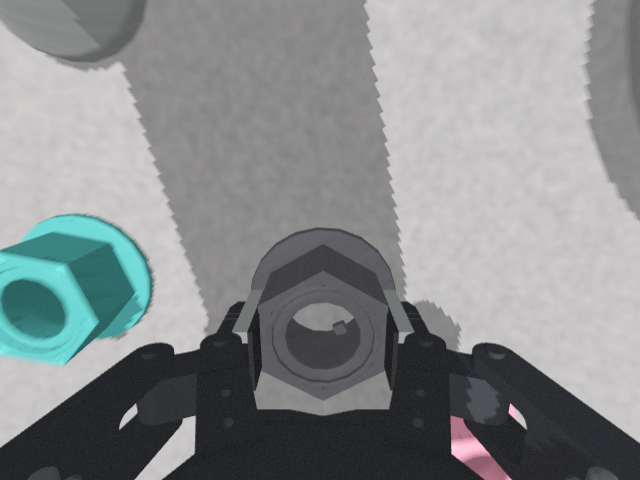

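Run:
```python
from h import *
d=np.load('pics/w4.npz');T=d['tool_from_camera'];K=d['K']
def tool(u,v,x):
    r=T[:3,:3]@np.linalg.solve(K,[u,v,1.]);o=T[:3,3];return (o+r*(x-o[0])/r[0]).round(4)
print(tool(323,337,-.0266),tool(323,400,-.0266),tool(323,272,-.0266))
```

```text
[-0.0266  0.0018  0.0004] [-0.0266 -0.0252  0.0004] [-0.0266  0.0268  0.0004]
```

```bash
python3 -m crank '[[[0,0,0,-0.4,0,0,1],[0,0,0,-0.8,0,0,1],[0,0,0,-0.9,0,0,1],[0,0,0,-0.8,0,0,1],[0,0,0,-0.45,0.2,0.34,1]]]' 
python3 -m crank '[[[0,0,0,0,0.4,0.68,1],[0,0,0,0,0.4,0.68,1],[0,0,0,0,0.4,0.68,1],[0,0,0,0,0.4,0.68,1],[0,0,0,0,0.4,0.68,1]]]' 
python3 -m crank '[[[0,0,0,0,0.4,0.68,1],[0,0,0,0,0.4,0.68,1],[0,0,0,0,0.2,0.36,1],[-0.8,0,0,0,0,0,1],[-0.8,0,0,0,0,0,1]]]' 
python3 -m crank '[[[-0.8,0,0,0,0,0,1],[0,0,0,0,0,0,1],[0,0,0,0,0,0,1]]]'
python3 - <<'E'
from h import *
s=state();print(s);snap('wrist','w5');snap('side','s5');snap('scene','sc5')
E
```

```text
clock: 6.68
position: [0.5994, -0.1862, 0.1682]
tool_rot: [0.613, -0.355, 0.611, 0.352]
ft_force: [1.2, -0.4, -2.3]
grip_width: 0.0453
clock: 7.1
position: [0.5963, -0.0249, 0.1641]
tool_rot: [0.612, -0.354, 0.612, 0.354]
ft_force: [0.4, 0.7, -2.2]
grip_width: 0.045
clock: 7.52
position: [0.5959, 0.055, 0.1639]
tool_rot: [0.585, -0.398, 0.584, 0.398]
ft_force: [0.1, 0.1, -2.9]
grip_width: 0.0454
clock: 7.77
position: [0.5961, 0.0534, 0.1637]
tool_rot: [0.572, -0.416, 0.572, 0.416]
ft_force: [0.7, 0.5, -3.6]
grip_width: 0.0453
{'clock': 7.7667, 'qpos': array([ 8.92990021e-02,  2.71561110e-01, -8.14044767e-03,  1.29072058e+00,
        7.66147224e-05,  4.02704906e-01]), 'joint_vel': array([-0.00410437,  0.00121013, -0.00288551, -0.00308439,  0.00084309,
        0.00582494]), 'effort': array([ 1.92166208e-01, -5.43151581e+01,  3.63047147e+01,  9.35563585e-03,
        8.69912852e-03, -1.29600819e-01]), 'position': array([0.59607275, 0.05339337, 0.16372587]), 'tool_rot': array([ 0.57203222, -0.4158871 ,  0.57177736,  0.41579768]), 'ft_force': array([ 0.69311637,  0.48084303, -3.55748146]), 'wrist_torque': array([-0.00302555,  0.06403849,  0.01313891]), 'grip_width': 0.045315129537420486}
```

View pics/w5.png

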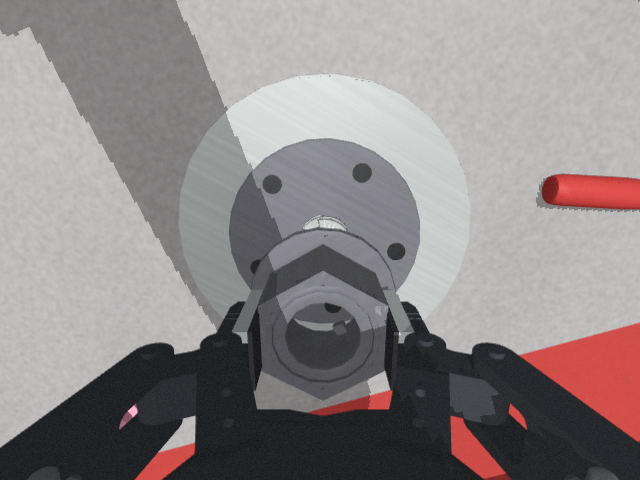

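View pics/s5.png

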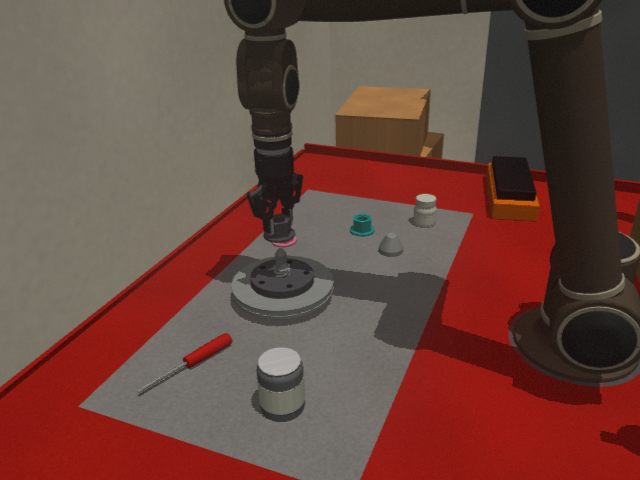

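View pics/sc5.png

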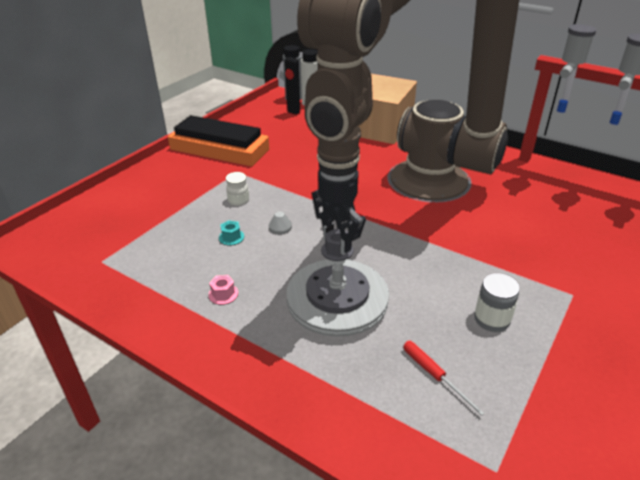

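Run:
```python
from h import *
a=cv2.resize(cv2.imread('pics/s5.png')[210:290,240:320],(560,560),interpolation=cv2.INTER_CUBIC)
b=cv2.resize(cv2.imread('pics/sc5.png')[225:305,298:378],(560,560),interpolation=cv2.INTER_CUBIC)
a=cv2.convertScaleAbs(a,alpha=1.5,beta=20);b=cv2.convertScaleAbs(b,alpha=1.5,beta=20)
cv2.imwrite('pics/c6.png',a);cv2.imwrite('pics/c7.png',b)
cv2.imwrite('pics/c8.png',cv2.convertScaleAbs(cv2.resize(cv2.imread('pics/w5.png')[200:410,220:430],(600,600),interpolation=cv2.INTER_CUBIC),alpha=1.5,beta=20))
def circ(P):
    A=np.c_[2*P[:,:2],np.ones(len(P))];x=np.linalg.lstsq(A,(P[:,:2]**2).sum(1),rcond=None)[0];return x[:2].round(4),round(np.sqrt(x[2]+x[:2]@x[:2]),4)
print(circ(np.array([onz('w5',*p,.06) for p in [(229,228),(420,228),(324.5,138),(265,162),(385,162)]])))
print(circ(np.array([onz('w5',*p,.06) for p in [(272,184),(362,173),(396.5,251.5)]])))
print(circ(np.array([onz('w5',*p,.042) for p in [(179,215),(470,215),(324,73),(240,100)]])))
```

```text
(array([0.5946, 0.0558]), np.float64(0.0671))
(array([0.5948, 0.0555]), np.float64(0.0524))
(array([0.5937, 0.0561]), np.float64(0.1088))
```

View pics/c6.png

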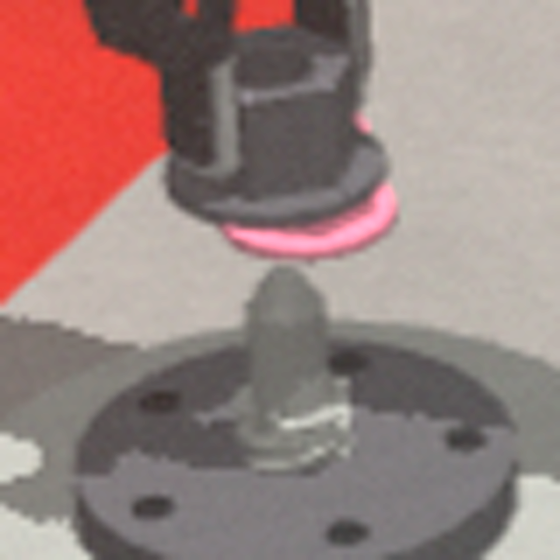

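View pics/c7.png

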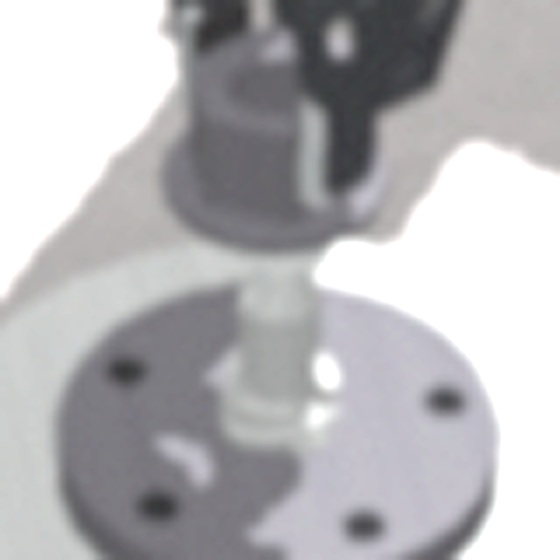

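View pics/c8.png

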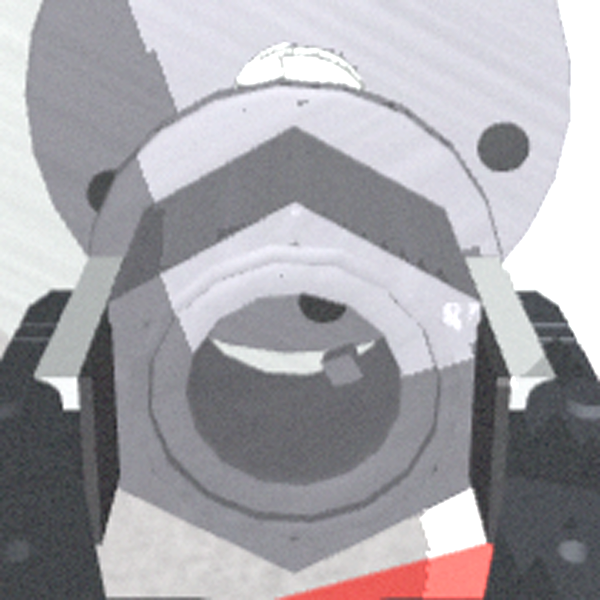

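Combining the views, the nut needs about (-1, +1) mm. I'll shift by that and go down in small steps, watching the force.

```bash
python3 -m crank '[[[0,0,0,0.2,0.03,0.016,1],[0,0,0,0.4,0,0,1],[0,0,0,0.3,0,0,1],[0,0,0,0.2,0,0,1],[0,0,0,0,0,0,1]]]' |tail -4
python3 -m crank '[[[0,0,0,0.1,0,0,1],[0,0,0,0.1,0,0,1],[0,0,0,0,0,0,1]]]' |tail -4
python3 -m crank '[[[0,0,0,0.1,0,0,1],[0,0,0,0.1,0,0,1],[0,0,0,0,0,0,1]]]'
python3 -c "
from h import *
s=state();print(s['position'],s['ft_force'],s['wrist_torque'])"
```

```text
position: [0.5937, 0.054, 0.1168]
tool_rot: [0.57, -0.416, 0.573, 0.417]
ft_force: [0.2, -0.3, -2.9]
grip_width: 0.0454
position: [0.5951, 0.0542, 0.111]
tool_rot: [0.572, -0.416, 0.572, 0.416]
ft_force: [0.4, 0.3, -3.3]
grip_width: 0.045
clock: 8.83
position: [0.5948, 0.0542, 0.1026]
tool_rot: [0.571, -0.416, 0.572, 0.417]
ft_force: [-0.2, -0.4, -1.9]
grip_width: 0.0452
[0.59480274 0.05423728 0.10255972] [-0.20645738 -0.44984824 -1.89741751] [-0.08972771  0.00556277  0.02024025]
```

```bash
for i in 1; do python3 -m crank '[[[0,0,0,0.1,0,0,1],[0,0,0,0,0,0,1]]]' |tail -4
python3 -m crank '[[[0,0,0,0.1,0,0,1],[0,0,0,0,0,0,1]]]'|tail -4; python3 -m crank '[[[0,0,0,0.05,0,0,1],[0,0,0,0,0,0,1]]]'|tail -4
done
python3 -c "
from h import *
s=state();print(s['position'],s['ft_force'],s['wrist_torque'])"
```

```text
position: [0.5949, 0.0542, 0.0986]
tool_rot: [0.571, -0.416, 0.572, 0.416]
ft_force: [-0.6, -0.0, -2.1]
grip_width: 0.0453
position: [0.5948, 0.0542, 0.0946]
tool_rot: [0.571, -0.416, 0.572, 0.416]
ft_force: [-0.7, -0.9, -2.4]
grip_width: 0.0454
position: [0.595, 0.0542, 0.0929]
tool_rot: [0.571, -0.416, 0.572, 0.416]
ft_force: [0.8, -0.4, -2.5]
grip_width: 0.0455
[0.59500174 0.05423044 0.09293665] [ 0.82933106 -0.37134284 -2.54765466] [ 0.03821943 -0.00158578 -0.0301605 ]
```

```bash
python3 -m crank '[[[0,0,0,0.05,0,0,1],[0,0,0,0,0,0,1]]]' |grep -E "pos|ft"
python3 -m crank '[[[0,0,0,0.03,0,0,1],[0,0,0,0,0,0,1]]]'|grep -E "pos|ft"; python3 -m crank '[[[0,0,0,0.03,0,0,1],[0,0,0,0,0,0,1]]]'|grep -E "pos|ft"
python3 -m crank '[[[0,0,0,0.03,0,0,1],[0,0,0,0,0,0,1]]]'|grep -E "pos|ft"
python3 -c "
from h import *
s=state();print(s['clock'],s['position'],s['ft_force'],s['wrist_torque'])"
```

```text
position: [0.595, 0.0542, 0.091]
ft_force: [-0.9, -0.6, -4.1]
position: [0.5951, 0.0542, 0.0899]
ft_force: [-0.6, -0.1, -2.6]
position: [0.5951, 0.0542, 0.0887]
ft_force: [-0.1, -1.1, -3.1]
position: [0.5951, 0.0542, 0.0875]
ft_force: [0.1, -0.4, -2.6]
10.0 [0.59505457 0.05424024 0.08750678] [ 0.07472012 -0.44344754 -2.64637648] [ 0.00085814 -0.03867825  0.02392489]
```

```bash
python3 -m crank '[[[0,0,0,0.025,0,0,1],[0,0,0,0,0,0,1]]]' |grep -E "pos|ft"
python3 -m crank '[[[0,0,0,0.025,0,0,1],[0,0,0,0,0,0,1]]]'|grep -E "pos|ft"; python3 -m crank '[[[0,0,0,0.02,0,0,1],[0,0,0,0,0,0,1]]]'|grep -E "pos|ft"
python3 -c "
from h import *
s=state();print(s['clock'],s['position'],s['ft_force'],s['wrist_torque'])"
```

```text
position: [0.5951, 0.0542, 0.0865]
ft_force: [0.6, 0.7, -1.9]
position: [0.5951, 0.0542, 0.0855]
ft_force: [0.2, -0.4, -2.5]
position: [0.5952, 0.0542, 0.0853]
ft_force: [-1.1, -0.2, 0.0]
10.5 [0.59516173 0.05424545 0.08526827] [-1.08250202 -0.21713336  0.03742811] [-0.00248894  0.24482251 -0.02260932]
```

The weight came off at TCP z 0.0853, which puts the foot 14 mm over the seat, so the lugs are resting on the thread ends. I'll loosen the grip.

```bash
python3 -m crank '[[[0,0,0,0,0,0,-0.14],[0,0,0,0,0,0,-0.14],[0,0,0,0,0,0,-0.14],[0,0,0,0,0.03,0,-0.14]]]' 20
python3 -c "
from h import *
s=state();print(s['clock'],s['position'],s['ft_force'],s['wrist_torque'],s['grip_width']);snap('wrist','w6')"
```

```text
clock: 10.83
position: [0.5943, 0.0546, 0.0851]
tool_rot: [0.572, -0.416, 0.571, 0.416]
ft_force: [-0.0, -0.1, 0.8]
grip_width: 0.0487
10.8333 [0.59429246 0.05460794 0.08508858] [-0.01104449 -0.12796536  0.8035604 ] [-0.03397741 -0.00576348  0.0184552 ] 0.048654787893777925
```

View pics/w6.png

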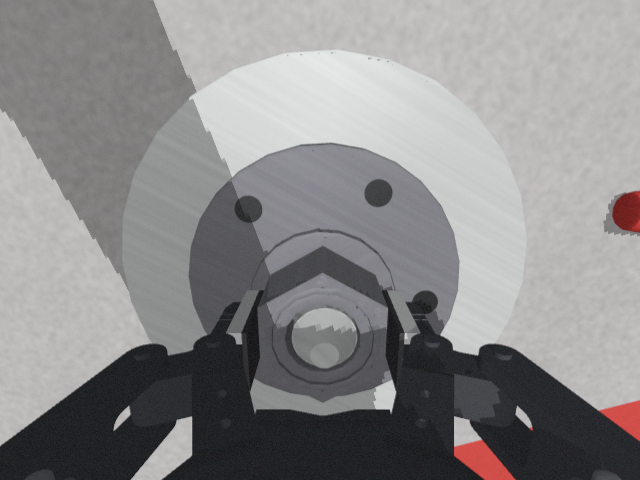

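The nut stands free between the fingers on the thread ends. I'll back off anticlockwise.

```bash
for i in 1; do python3 -m crank '[[[-0.8,0,0,0,0,0,-0.14],[-0.8,0,0,0,0,0,-0.14],[-0.8,0,0,0,0,0,-0.14],[-0.8,0,0,0,0,0,-0.14],[-0.8,0,0,0,0,0,-0.14]]]'|grep -E 'pos|ft'
python3 -c "
from h import *
s=state();print(s['clock'],s['ft_force'],s['wrist_torque'],s['grip_width'])"
python3 -m crank '[[[-0.8,0,0,0,0,0,-0.14],[-0.8,0,0,0,0,0,-0.14],[0,0,0,0,0,0,-0.14]]]'|grep -E 'pos|ft'; done
python3 -c "
from h import *
s=state();print(s['clock'],s['ft_force'],s['wrist_torque'],s['grip_width']);snap('wrist','w7')"
```

```text
position: [0.594, 0.0546, 0.085]
ft_force: [0.7, 1.0, -0.0]
11.3 [ 0.66086412  1.04421197 -0.00341496] [ 0.05424373 -0.023722   -0.07334723] 0.04858263478940615
position: [0.594, 0.0546, 0.085]
ft_force: [0.0, 0.9, -0.7]
11.55 [ 0.03344953  0.86923962 -0.72924271] [-0.00356458 -0.03466454  0.02978798] 0.04843482760589214
```

View pics/w7.png

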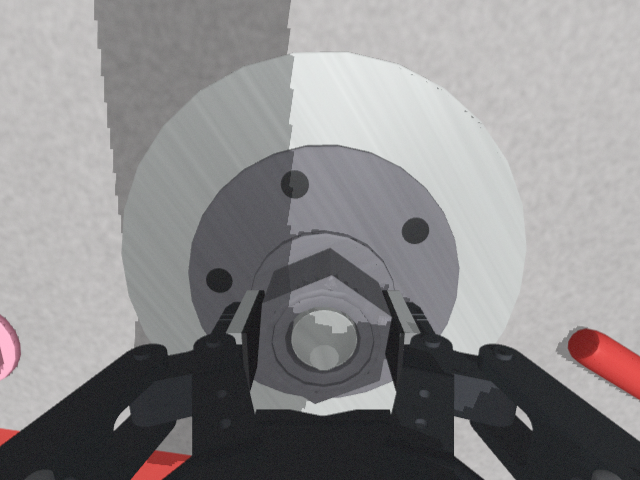

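```bash
cat > q.py <<'E'
import sys
from h import *
s=state();print(round(s['clock'],2),s['position'].round(4),'F',s['ft_force'].round(1),'T',s['wrist_torque'].round(3),round(s['grip_width'],4),'j6',s['qpos'][5].round(3))
if len(sys.argv)>1:
    snap('wrist',sys.argv[1]);im=cv2.imread('pics/'+sys.argv[1]+'.png');cv2.imwrite('pics/'+sys.argv[1]+'c.png',cv2.convertScaleAbs(cv2.resize(im[200:420,220:430],(573,600),interpolation=cv2.INTER_CUBIC),alpha=1.4,beta=20))
E
python3 -m crank '[[[-0.8,0,0,0,0,0,-0.14],[-0.8,0,0,0,0,0,-0.14],[-0.8,0,0,0,0,0,-0.14],[-0.8,0,0,0,0,0,-0.14],[0,0,0,0,0,0,-0.14]]]'>/dev/null
python3 q.py w8
python3 -m crank '[[[-0.8,0,0,0,0,0,-0.14],[-0.8,0,0,0,0,0,-0.14],[0,0,0,0,0,0,-0.14]]]'>/dev/null
python3 q.py w9
python3 - <<'E'
import cv2
cv2.imwrite('pics/p1.png',cv2.hconcat([cv2.resize(cv2.imread('pics/%sc.png'%n),(400,419)) for n in ('w8','w9')]))
E
```

```text
12.02 [0.594  0.0546 0.0849] F [-0.2  0.6 -0.1] T [ 0.079 -0.01   0.034] 0.0489 j6 -0.364
12.32 [0.594  0.0546 0.0849] F [-0.2 -0.6 -0.2] T [ 0.022 -0.004  0.007] 0.0485 j6 -0.503
```

View pics/p1.png

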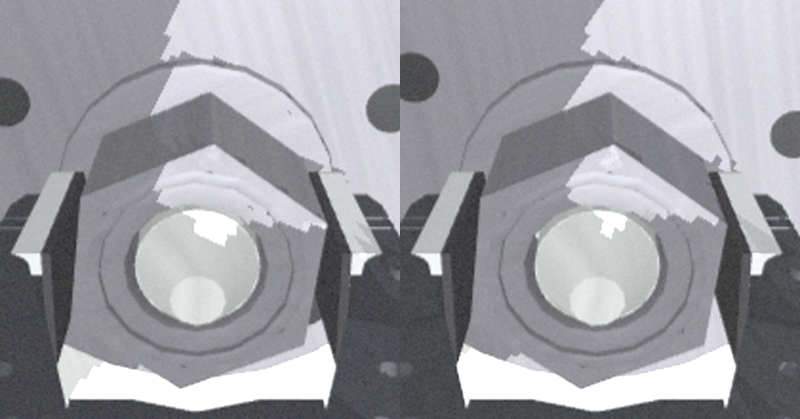

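It hasn't dropped yet: the flange's far edge still stands at row 62 in both crops. I'll keep backing off.

```bash
python3 -m crank '[[[-0.8,0,0,0,0,0,-0.14],[-0.8,0,0,0,0,0,-0.14],[0,0,0,0,0,0,-0.14]]]'>/dev/null
python3 q.py w10
python3 -m crank '[[[-0.8,0,0,0,0,0,-0.14],[-0.8,0,0,0,0,0,-0.14],[0,0,0,0,0,0,-0.14]]]'>/dev/null
python3 q.py w11
python3 - <<'E'
import cv2
cv2.imwrite('pics/p2.png',cv2.hconcat([cv2.resize(cv2.imread('pics/%sc.png'%n),(400,419)) for n in ('w10','w11')]))
E
```

```text
12.62 [0.5939 0.0548 0.0848] F [-1.   0.5 -0.7] T [ 0.11  -0.035  0.02 ] 0.0484 j6 -0.642
12.92 [0.5939 0.0548 0.0849] F [-0.4  0.9 -0.1] T [ 0.199  0.156 -0.016] 0.0487 j6 -0.782
```

View pics/p2.png

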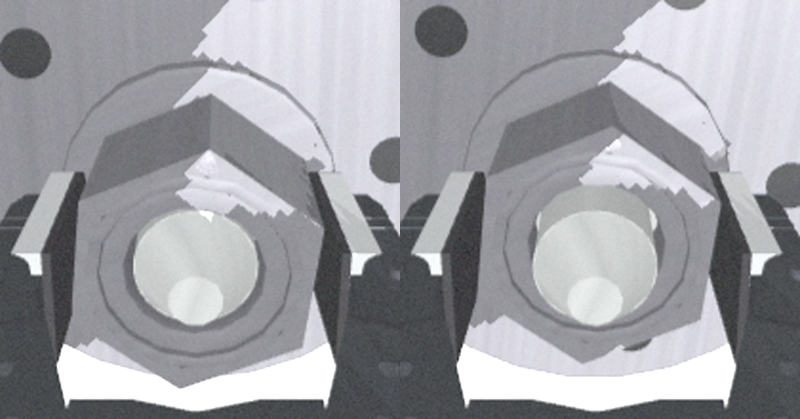

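The second crop shows the nut well down, with the flange edge up from row 62 to 50 and more spindle visible. I estimate about 7.5 mm, so this is the drop into the thread. I'll follow down a bit and turn clockwise.

```bash
python3 -m crank '[[[0,0,0,0.075,0,0,-0.14],[0,0,0,0.075,0,0,-0.14],[0.8,0,0,0,0,0,-0.14],[0.8,0,0,0,0,0,-0.14],[0.8,0,0,0,0,0,-0.14]]]'>/dev/null;python3 q.py
python3 -m crank '[[[0.8,0,0,0,0,0,-0.14],[0.8,0,0,0,0,0,-0.14],[0.8,0,0,0,0,0,-0.14],[0.8,0,0,0,0,0,-0.14],[0.8,0,0,0,0,0,-0.14]]]'>/dev/null; python3 q.py
python3 -m crank '[[[0.8,0,0,0,0,0,-0.14],[0.8,0,0,0,0,0,-0.14],[0,0,0,0,0,0,-0.14]]]'>/dev/null; python3 q.py w12
```

```text
13.38 [0.5939 0.0544 0.0784] F [-0.3 -0.5 -0.8] T [0.054 0.063 0.034] 0.0486 j6 -0.569
13.8 [0.5939 0.0543 0.0782] F [-0.8 -1.1 -1.7] T [-0.014  0.039  0.005] 0.0484 j6 -0.22
14.05 [0.5939 0.0543 0.0783] F [ 0.3 -0.2  0.1] T [-0.036  0.05   0.006] 0.049 j6 -0.082
```

View pics/w12c.png

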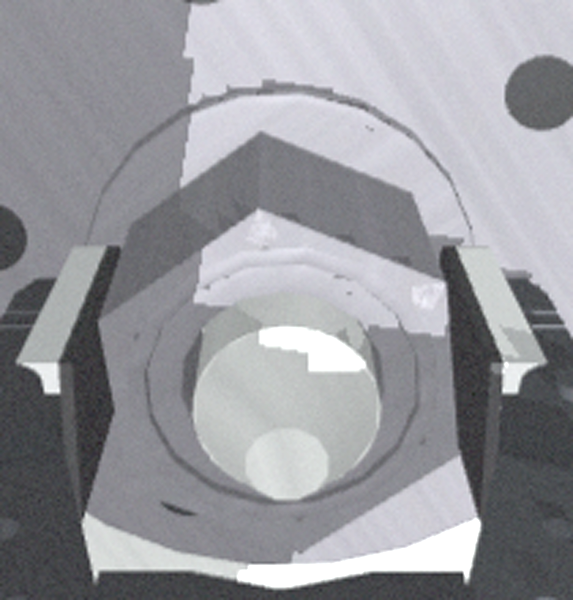

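The nut follows, lagging the fingers by about 6°. I'll continue clockwise.

```bash
python3 -m crank '[[[0.8,0,0,0.02,0,0,-0.14],[0.8,0,0,0.02,0,0,-0.14],[0.8,0,0,0.02,0,0,-0.14],[0.8,0,0,0.02,0,0,-0.14],[0.8,0,0,0,0,0,-0.14]]]'>/dev/null;python3 q.py
python3 -m crank '[[[0.8,0,0,0,0,0,-0.14],[0.8,0,0,0,0,0,-0.14],[0.8,0,0,0,0,0,-0.14],[0.8,0,0,0,0,0,-0.14]]]'>/dev/null; python3 q.py
python3 -m crank '[[[0.8,0,0,0,0,0,-0.14],[0,0,0,0,0,0,-0.14]]]'>/dev/null; python3 q.py
python3 -m crank '[[[0.8,0,0,0,0,0,-0.14],[0,0,0,0,0,0,-0.14]]]'>/dev/null; python3 q.py w13
```

```text
14.52 [0.5942 0.0545 0.0758] F [ 0.5 -1.  -0.5] T [0.    0.042 0.009] 0.0486 j6 0.266
14.85 [0.5939 0.0545 0.0753] F [-0.4 -0.2 -1.2] T [-0.052  0.07  -0.002] 0.0488 j6 0.545
15.02 [0.5939 0.0545 0.0754] F [-0.8 -0.  -0.2] T [-0.007  0.006  0.021] 0.0486 j6 0.613
15.18 [0.594  0.0545 0.0756] F [-0.1 -0.7 -0.4] T [ 0.019 -0.002 -0.037] 0.0486 j6 0.682
```

View pics/w13c.png

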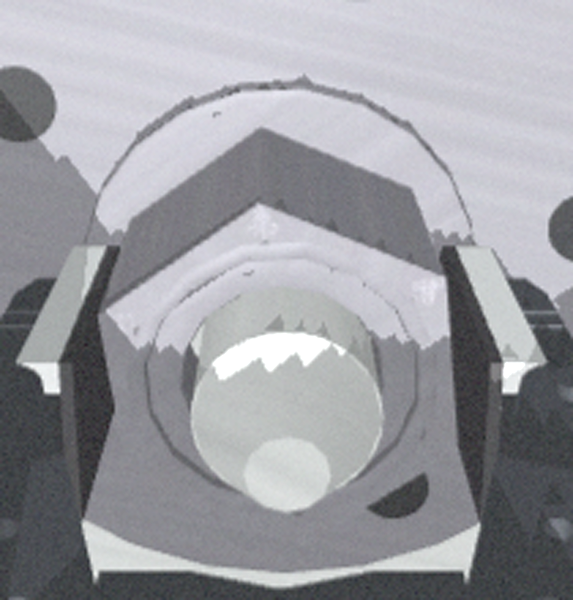

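```bash
python3 -m crank '[[[0.8,0,0,0,0,0,-0.14],[0,0,0,0,0,0,-0.14]]]'>/dev/null; python3 q.py
python3 -m crank '[[[0.8,0,0,0,0,0,-0.14],[0,0,0,0,0,0,-0.14]]]'>/dev/null; python3 q.py
python3 -m crank '[[[0.8,0,0,0,0,0,-0.14],[0,0,0,0,0,0,-0.14]]]'>/dev/null; python3 q.py w14
```

```text
15.4 [0.594  0.0546 0.0757] F [ 0.8 -0.4 -0.1] T [ 0.008  0.016 -0.035] 0.0486 j6 0.751
15.57 [0.594  0.0546 0.0757] F [-0.2  0.   0.2] T [-0.009 -0.01  -0.051] 0.0486 j6 0.82
15.73 [0.594  0.0546 0.0757] F [1.1 0.5 0.6] T [0.021 0.061 0.074] 0.0484 j6 0.89
```

View pics/w14c.png

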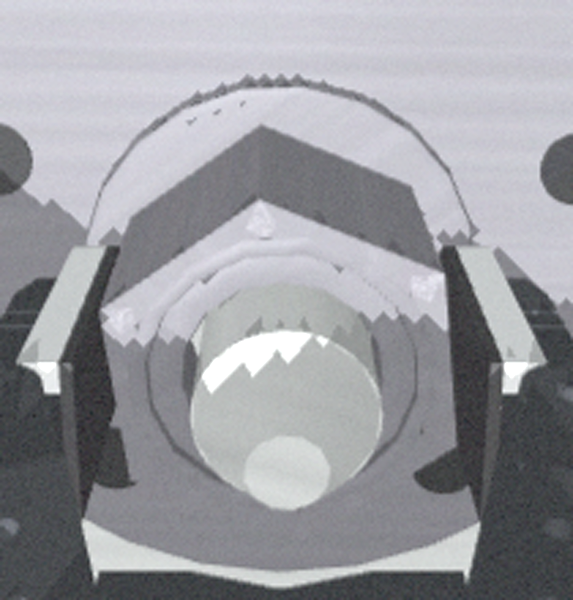

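```bash
python3 -m crank '[[[0.6,0,0,0,0,0,-0.14],[0,0,0,0,0,0,-0.14]]]'>/dev/null; python3 q.py
python3 -m crank '[[[0.6,0,0,0,0,0,-0.14],[0,0,0,0,0,0,-0.14]]]'>/dev/null; python3 q.py
python3 -m crank '[[[0.6,0,0,0,0,0,-0.14],[0,0,0,0,0,0,-0.14]]]'>/dev/null; python3 q.py
python3 -m crank '[[[0.6,0,0,0,0,0,-0.14],[0,0,0,0,0,0,-0.14]]]'>/dev/null; python3 q.py w15
```

```text
15.95 [0.594  0.0546 0.0757] F [ 0.8 -0.8 -1.5] T [-0.003  0.004 -0.011] 0.0487 j6 0.942
16.12 [0.594  0.0546 0.0757] F [-0.1 -0.  -0.2] T [ 0.067 -0.03   0.001] 0.0491 j6 0.994
16.28 [0.594  0.0546 0.0756] F [-0.5  0.6  0.9] T [ 0.009  0.021 -0.01 ] 0.0486 j6 1.047
16.45 [0.594  0.0546 0.0757] F [-0.5  0.1 -0.4] T [ 0.025  0.015 -0.062] 0.049 j6 1.099
```

View pics/w15c.png

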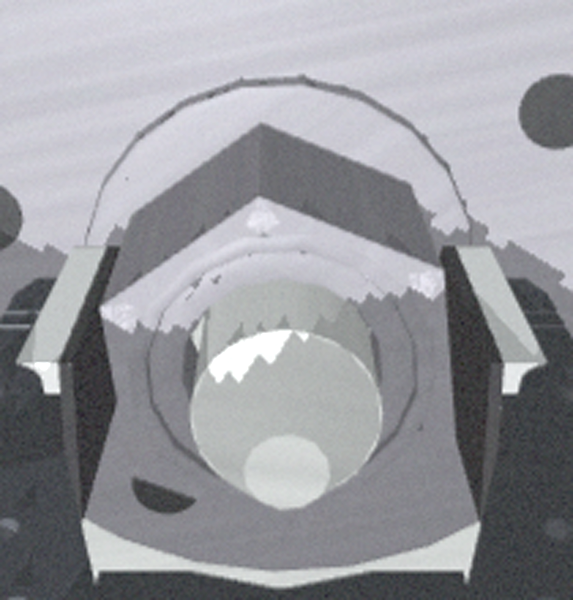

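```bash
python3 -m crank '[[[0.6,0,0,0,0,0,-0.14],[0,0,0,0,0,0,-0.14]]]'>/dev/null; python3 q.py
python3 -m crank '[[[0.5,0,0,0,0,0,-0.14],[0,0,0,0,0,0,-0.14]]]'>/dev/null; python3 q.py
python3 -m crank '[[[0.5,0,0,0,0,0,-0.14],[0,0,0,0,0,0,-0.14]]]'>/dev/null; python3 q.py w16
```

```text
16.67 [0.594  0.0546 0.0757] F [0.2 0.  0.8] T [ 0.003  0.005 -0.006] 0.0488 j6 1.152
16.83 [0.594  0.0547 0.0757] F [-0.2 -0.5  0.2] T [ 0.048 -0.062  0.027] 0.0484 j6 1.195
17.0 [0.594  0.0547 0.0757] F [-0.2  0.5 -0.1] T [ 0.046 -0.007  0.05 ] 0.0485 j6 1.239
```

View pics/w16c.png

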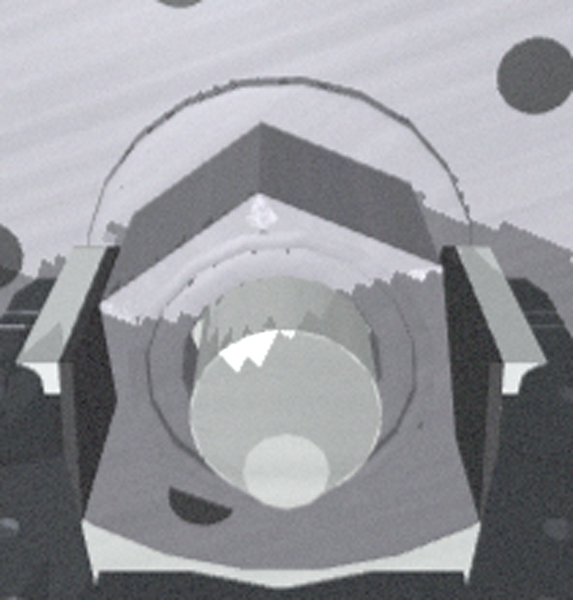

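```bash
python3 -m crank '[[[0.5,0,0,0,0,0,-0.14],[0,0,0,0,0,0,-0.14]]]'>/dev/null; python3 q.py
python3 -m crank '[[[0.5,0,0,0,0,0,-0.14],[0,0,0,0,0,0,-0.14]]]'>/dev/null; python3 q.py
python3 -m crank '[[[0.5,0,0,0,0,0,-0.14],[0,0,0,0,0,0,-0.14]]]'>/dev/null; python3 q.py w17
```

```text
17.22 [0.594  0.0546 0.0757] F [1.  0.4 0.1] T [ 0.031 -0.007  0.014] 0.0485 j6 1.283
17.38 [0.594  0.0546 0.0758] F [-0.6  0.8  0.5] T [-0.026 -0.014  0.023] 0.0486 j6 1.327
17.55 [0.594  0.0546 0.0758] F [-0.2  0.5 -0.5] T [ 0.032  0.012 -0.008] 0.0487 j6 1.37
```

View pics/w17c.png

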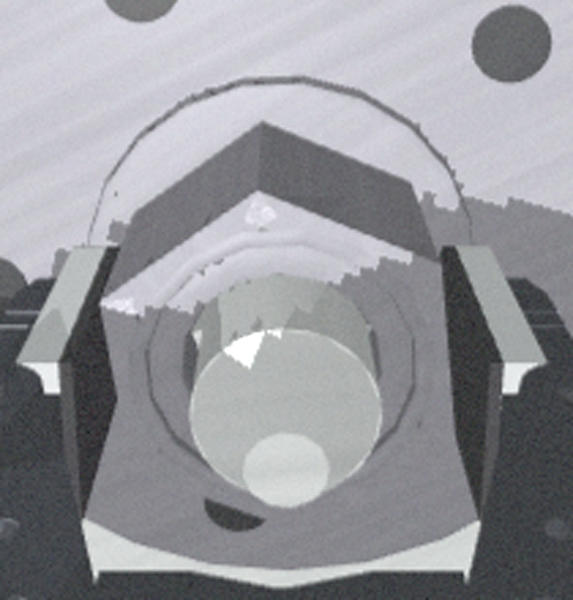

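```bash
python3 -m crank '[[[0.5,0,0,0,0,0,-0.14],[0,0,0,0,0,0,-0.14]]]'>/dev/null; python3 q.py
python3 -m crank '[[[0.5,0,0,0,0,0,-0.14],[0,0,0,0,0,0,-0.14]]]'>/dev/null; python3 q.py
python3 -m crank '[[[0.4,0,0,0,0,0,-0.14],[0,0,0,0,0,0,-0.14]]]'>/dev/null; python3 q.py w18; python3 -c "
from h import *
snap('side','s18')
a=cv2.imread('pics/s18.png')[210:300,235:325];cv2.imwrite('pics/s18c.png',cv2.convertScaleAbs(cv2.resize(a,(600,600),interpolation=cv2.INTER_CUBIC),alpha=1.5,beta=20))"
```

```text
17.77 [0.594  0.0546 0.0758] F [ 0.8 -0.3 -0.7] T [-0.008 -0.025 -0.013] 0.0485 j6 1.414
17.93 [0.594  0.0546 0.0757] F [ 0.1  0.8 -0.3] T [ 0.007 -0.013  0.031] 0.0487 j6 1.458
18.1 [0.594  0.0546 0.0758] F [ 0.1  0.8 -0.2] T [0.025 0.016 0.055] 0.0483 j6 1.492
```

View pics/w18c.png

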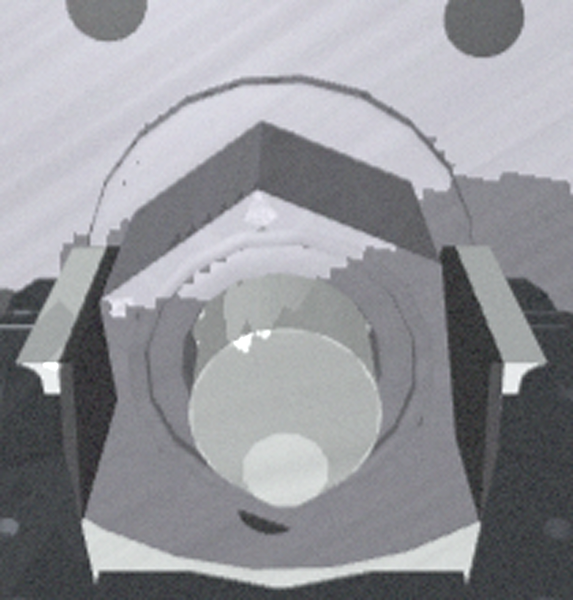

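View pics/s18c.png

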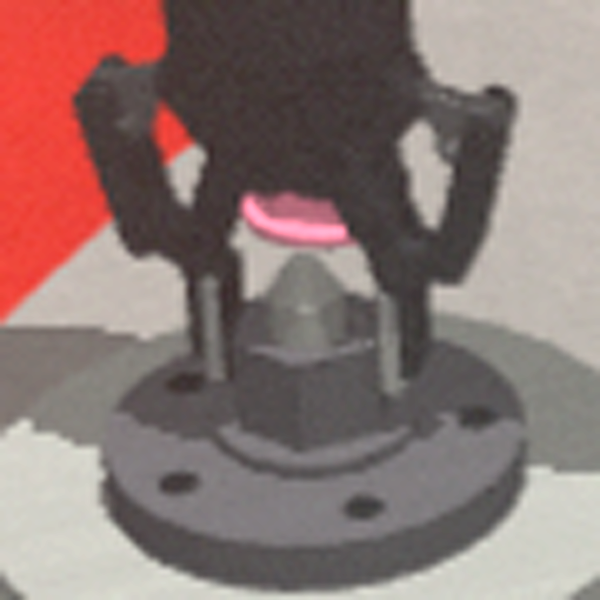

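```bash
python3 -m crank '[[[0.4,0,0,0,0,0,-0.14],[0,0,0,0,0,0,-0.14]]]'>/dev/null; python3 q.py
python3 -m crank '[[[0.4,0,0,0,0,0,-0.14],[0,0,0,0,0,0,-0.14]]]'>/dev/null; python3 q.py w19
```

```text
18.37 [0.594  0.0545 0.0757] F [ 0.3 -0.9 -0.6] T [0.033 0.002 0.008] 0.0488 j6 1.528
18.53 [0.594  0.0546 0.0757] F [-0.4 -0.5  0.4] T [ 0.016  0.011 -0.025] 0.0488 j6 1.563
```

View pics/w19c.png

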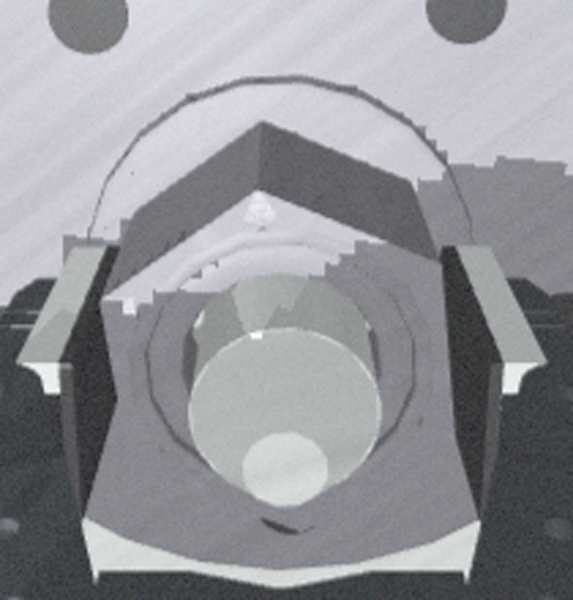

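Run:
```python
from h import *
from scipy.optimize import fsolve
d=np.load('pics/w6.npz');T=np.linalg.inv(d['tool_from_camera']);K=d['K']
def v(x,y,z=0):
    p=K@(T@[x,y,z,1])[:3];return p[1]/p[2]
def sol(tcp,vc,vf,lag):
    r=.02656*np.cos(np.radians(lag))
    # far top corner, far flange edge
    f=lambda q:[v(-(q[0]+.038-tcp),q[1]+r)-vc,v(-(q[0]+.006-tcp),q[1]+.033)-vf]
    return fsolve(f,[.07,0])
print('w4 (foot .0175 expect)',sol(.0289,272,228,0))
for n,t,c,fl,l in [('w8',.0849,200+145/1.905,200+62/1.905,6),('w11',.0849,200+137/1.905,200+50/1.905,6),('w12',.0783,200+209/2.727,200+87/2.727,6),('w13',.0756,200+203/2.727,200+83/2.727,6),('w15',.0757,200+197/2.727,200+78/2.727,6),('w18',.0758,200+190.5/2.727,200+77/2.727,6),('w19',.0757,200+190/2.727,200+77/2.727,6)]: print(n,sol(t,c,fl,l).round(4))
```

```text
w4 (foot .0175 expect) [0.02542231 0.00322064]
w8 [0.0768 0.0001]
w11 [0.0853 0.0049]
w12 [0.0736 0.0013]
w13 [0.0698 0.0016]
w15 [0.0699 0.0024]
w18 [0.0646 0.0012]
w19 [0.064  0.0011]
```

Run:
```python
import cv2
cv2.imwrite('pics/p3.png',cv2.hconcat([cv2.resize(cv2.imread('pics/%s.png'%n)[220:300,260:390],(400,246),interpolation=cv2.INTER_CUBIC) for n in ('w17','w19')]))
```

```text
(no output)
```

View pics/p3.png

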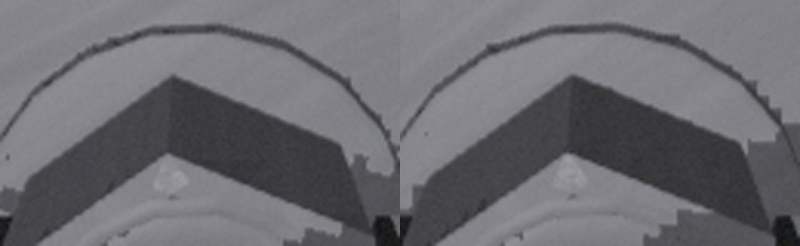

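```bash
python3 -m crank '[[[0.4,0,0,0,0,0,-0.14],[0,0,0,0,0,0,-0.14]]]'>/dev/null; python3 q.py
python3 -m crank '[[[0.4,0,0,0,0,0,-0.14],[0,0,0,0,0,0,-0.14]]]'>/dev/null; python3 q.py 
python3 -m crank '[[[0.4,0,0,0,0,0,-0.14],[0,0,0,0,0,0,-0.14]]]'>/dev/null; python3 q.py w20
```

```text
18.75 [0.594  0.0546 0.0757] F [-0.7 -0.2 -0.1] T [ 0.    -0.022 -0.027] 0.0484 j6 1.598
18.92 [0.5941 0.0547 0.0757] F [-0.3  1.2  0.1] T [ 0.008 -0.091  0.092] 0.0488 j6 1.633
19.08 [0.5942 0.0549 0.0757] F [1.2 1.9 0.3] T [ 0.25  -0.214  0.013] 0.0482 j6 1.667
```

View pics/w20c.png

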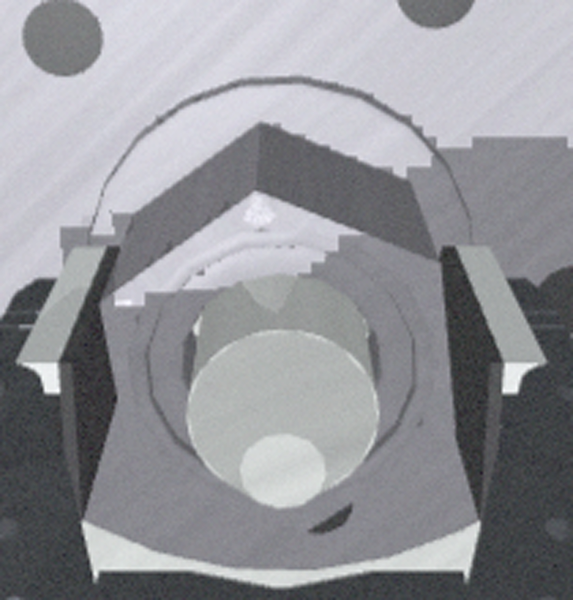

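```bash
python3 -m crank '[[[0.3,0,0,0,0,0,-0.14],[0,0,0,0,0,0,-0.14]]]'>/dev/null; python3 q.py
python3 -m crank '[[[0,0,0,0,0,0,-0.14]]]'>/dev/null; python3 q.py w21
python3 -c "
from h import *
snap('side','s21');snap('scene','sc21')
f=lambda n,r,c:cv2.convertScaleAbs(cv2.resize(cv2.imread('pics/'+n+'.png')[r:r+80,c:c+80],(400,400),interpolation=cv2.INTER_CUBIC),alpha=1.6,beta=20)
cv2.imwrite('pics/p4.png',cv2.hconcat([f('s21',225,240),f('sc21',240,298)]))"
```

```text
19.3 [0.5943 0.0551 0.0758] F [ 2.5  2.4 -0.4] T [ 0.526 -0.26   0.211] 0.0487 j6 1.693
19.38 [0.5943 0.055  0.0757] F [ 1.9  2.2 -1.4] T [ 0.55  -0.373  0.209] 0.0488 j6 1.693
```

View pics/w21c.png

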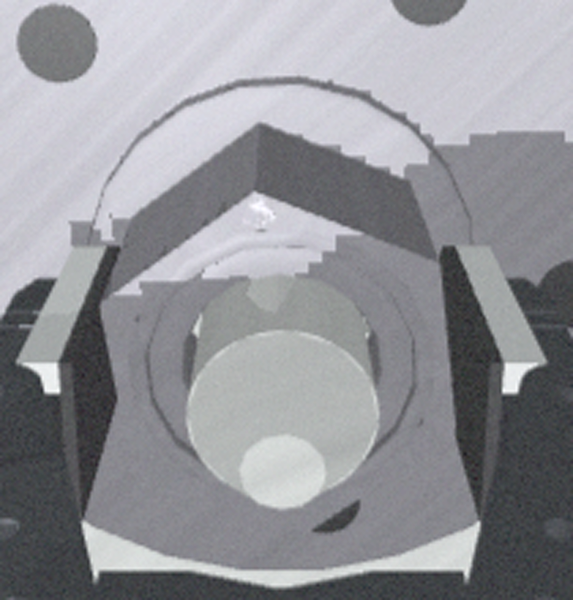

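View pics/p4.png

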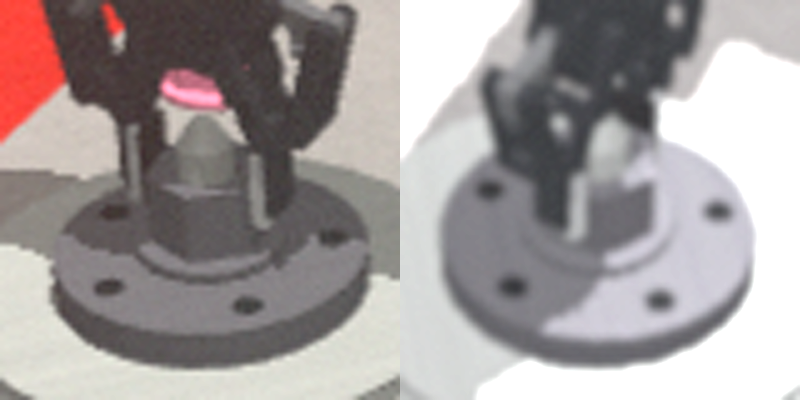

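The torque now rises and the nut has stopped following, and the flange lies on the hat. I'll unload by 4° within the slack, open, and lift clear.

```bash
python3 -m crank '[[[-0.8,0,0,0,0,0,-0.14],[0,0,0,0,0,0,-0.3],[0,0,0,0,0,0,-1],[0,0,0,0,0,0,-1],[0,0,0,0,0,0,-1]]]'>/dev/null; python3 q.py
python3 -m crank '[[[0,0,0,0,0,0,-1],[0,0,0,0,0,0,-1],[0,0,0,-0.2,0,0,-1],[0,0,0,-0.6,0,0,-1],[0,0,0,-0.8,0,0,-1]]]'>/dev/null; python3 q.py
python3 -m crank '[[[0,0,0,-0.8,0,0,-1],[0,0,0,-0.8,0,0,-1],[0,0,0,-0.8,0,0,-1],[0,0,0,0,0,0,-1],[0,0,0,0,0,0,-1]]]'>/dev/null; python3 q.py w22
python3 -c "
from h import *
snap('side','s22');snap('scene','sc22')
f=lambda n,r,c:cv2.convertScaleAbs(cv2.resize(cv2.imread('pics/'+n+'.png')[r:r+80,c:c+80],(400,400),interpolation=cv2.INTER_CUBIC),alpha=1.6,beta=20)
cv2.imwrite('pics/p5.png',cv2.hconcat([f('s22',225,240),f('sc22',240,298)]))"
```

```text
19.95 [0.5938 0.0543 0.0756] F [-0.5  0.4  0.7] T [ 0.028 -0.03  -0.007] 0.0854 j6 1.626
20.37 [0.5922 0.0544 0.1383] F [0.5 0.4 0.6] T [ 0.017 -0.004 -0.006] 0.0855 j6 1.625
20.78 [0.5951 0.0547 0.2387] F [ 0.4  0.6 -0. ] T [-0.026  0.062 -0.001] 0.0855 j6 1.625
```

View pics/p5.png

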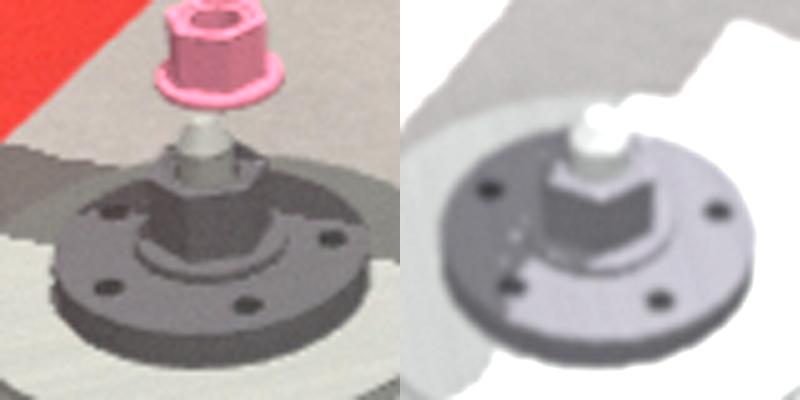

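View pics/w22.png

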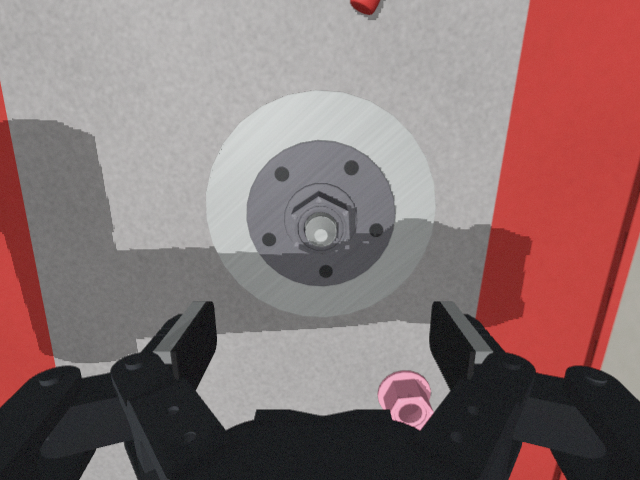

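View pics/sc22.png

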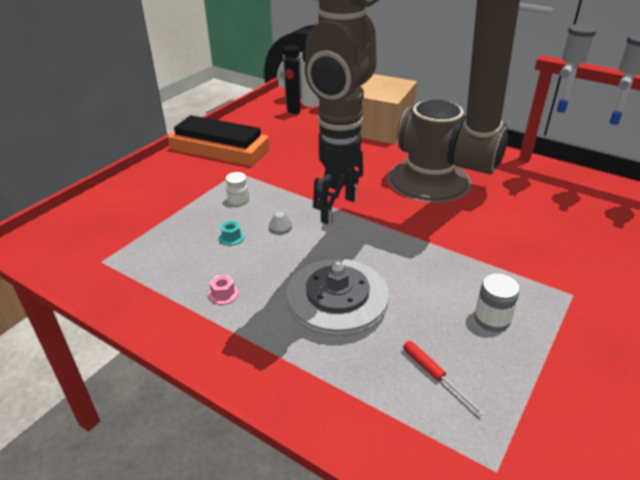

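```bash
python3 - <<'E'
from h import *
for f,crop in (('s22',(240,225)),('sc22',(298,240))):
    d=np.load('pics/%s.npz'%f);M=np.linalg.inv(d['cam_to_world']);K=d['K']
    def pj(P):
        p=(M@np.c_[P,np.ones(len(P))].T)[:3];q=K@p;return (q[:2]/q[2]).T
    c=np.array([.5945,.0555]);t=np.linspace(0,2*np.pi,200)
    ring=lambda r,z:np.c_[c[0]+r*np.cos(t),c[1]+r*np.sin(t),np.full(200,z)]
    nose=pj(np.array([[*c,.1215]]))[0]
    for z in (.06,.062,.064):
        b=pj(ring(.033,z))[:,1].max()-nose[1]; h=pj(ring(.068,.06))[:,1].max()-nose[1]; tp=pj(np.array([[*c,z+.038]]))[0,1]-nose[1]
        print(f,z,'flange front below nose',round(b*5,1),'hat front',round(h*5,1),'top centre',round(tp*5,1))
E
python3 - <<'E'
import cv2
f=lambda n,r,c:cv2.convertScaleAbs(cv2.resize(cv2.imread('pics/'+n+'.png')[r:r+60,c:c+40],(400,600),interpolation=cv2.INTER_CUBIC),alpha=1.6,beta=20)
cv2.imwrite('pics/p6.png',cv2.hconcat([f('s22',240,262),f('sc22',255,320)]))
E
```

```text
s22 0.06 flange front below nose 167.0 hat front 213.3 top centre 48.6
s22 0.062 flange front below nose 162.9 hat front 213.3 top centre 44.5
s22 0.064 flange front below nose 158.9 hat front 213.3 top centre 40.4
sc22 0.06 flange front below nose 164.3 hat front 223.9 top centre 43.2
sc22 0.062 flange front below nose 160.8 hat front 223.9 top centre 39.5
sc22 0.064 flange front below nose 157.3 hat front 223.9 top centre 35.9
```

View pics/p6.png

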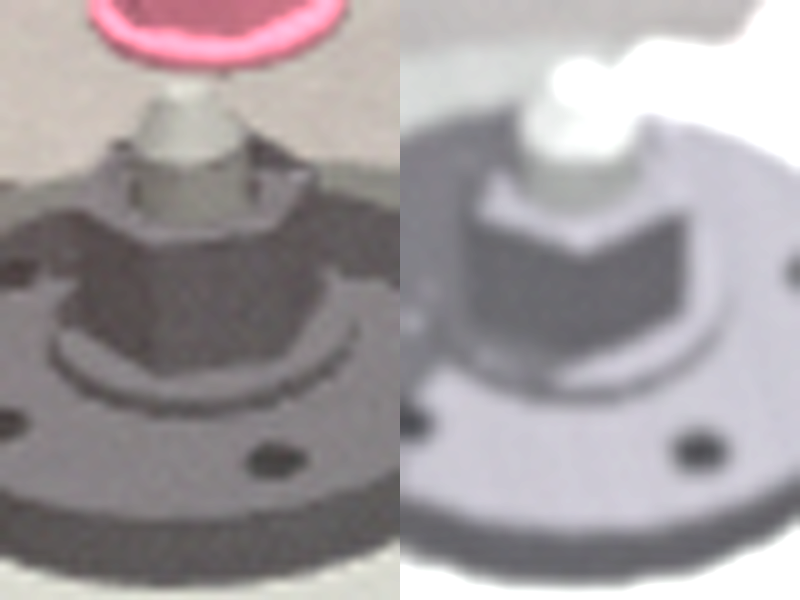

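The rotation (about 130° clockwise after the drop), the firm torque stop at the end and the views all agree with home. The visual height check is only good to about 2 mm. I'm handing in.

```bash
python3 -c "
from plant import hand_in,state
print(state()['clock'],state()['ft_force']);print(hand_in())"
```

```text
20.9333 [ 0.94551592  0.83945997 -0.42581354]
the job is handed in; nothing more can be done
None
```

The dark flange nut is on the spindle, run down and, as far as I could check, home on the disc. I let go, lifted clear and handed in at 20.9 s.

- **Setting on:** I gripped the nut across its flats and lowered it over the spindle. It took its weight at 14 mm over the seat, with no side force on the way down.
- **Backing off:** I loosened the fingers to 48.6 mm and turned anticlockwise. After about 65° a drop of roughly 7.5 mm showed in the wrist camera.
- **Running down:** I turned clockwise with almost no torque until the nut stopped following. By then the fingers had turned about 142°, or roughly 130° for the nut after taking off the slack in the grip.
- **Letting go:** The highest load I read at the stop was about 0.7 Nm of wrist torque and 3.5 N of side force. I turned back 4° inside the slack, opened the fingers and lifted clear.

**Last checks:** The pictures show the flange lying flat on the hat. The other things look unmoved in the final pictures, and the forces were back to zero.

**Where they disagree:** The rotation and the torque stop say the nut is home. The camera measurement of the final height was only good to about 2 mm: two of the four image comparisons fitted home to about 1 mm. The other two, both in the side view, read about 2 and 3 mm high. The 130° is also slightly above the expected 75 to 120°, which I put down to the uncertain slack and drop angle.

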